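# Line up salvaged capacitors by size on the test strip

## Task

Stand the four can capacitors on the four round pads of the test strip, one centred on each pad, in order of size: the smallest on the pad next to the binding posts, the largest at the far end. Keep every capacitor upright and do not knock over or shift the spray can.

Things in the scene. Friction and masses are not known exactly. Their poses are not given: they have to be found in the camera images.
- cap_a: the smallest of four loose can capacitors (upright cylinders, black sleeve, bare aluminium top with two small brass screw terminals 4 mm high, 6 mm thick): 25 mm diameter, 36 mm high without the terminals, about 30 g. Stands upright on the bench (z = 0). Origin: centre of its underside; z up its axis; its yaw does not matter
- cap_b: the second smallest of four loose can capacitors (upright cylinders, black sleeve, bare aluminium top with two small brass screw terminals 4 mm high, 6 mm thick): 32 mm diameter, 46 mm high without the terminals, about 55 g. Stands upright on the bench (z = 0). Origin: centre of its underside; z up its axis; its yaw does not matter
- cap_c: the second largest of four loose can capacitors (upright cylinders, black sleeve, bare aluminium top with two small brass screw terminals 4 mm high, 6 mm thick): 40 mm diameter, 58 mm high without the terminals, about 100 g. Stands upright on the bench (z = 0). Origin: centre of its underside; z up its axis; its yaw does not matter
- cap_d: the largest of four loose can capacitors (upright cylinders, black sleeve, bare aluminium top with two small brass screw terminals 4 mm high, 6 mm thick): 48 mm diameter, 70 mm high without the terminals, about 180 g. Stands upright on the bench (z = 0). Origin: centre of its underside; z up its axis; its yaw does not matter
- pad_1: pad 1 of 4 equal fixed round white pads (62 mm diameter, 3 mm thick, black ring and centre dot) in a straight row, about 80 mm apart, pads 1 to 4 in sequence along the +y axis of a fixed flat dark steel strip (76 x 400 x 6 mm) lying roughly across the bench. Origin: centre of its underside, 6 mm above the bench (its top is at 9 mm); x across the strip, y along it, z up
- pad_2: pad 2 of 4 equal fixed round white pads (62 mm diameter, 3 mm thick, black ring and centre dot) in a straight row, about 80 mm apart, pads 1 to 4 in sequence along the +y axis of a fixed flat dark steel strip (76 x 400 x 6 mm) lying roughly across the bench. Origin: centre of its underside, 6 mm above the bench (its top is at 9 mm); x across the strip, y along it, z up
- pad_3: pad 3 of 4 equal fixed round white pads (62 mm diameter, 3 mm thick, black ring and centre dot) in a straight row, about 80 mm apart, pads 1 to 4 in sequence along the +y axis of a fixed flat dark steel strip (76 x 400 x 6 mm) lying roughly across the bench. Origin: centre of its underside, 6 mm above the bench (its top is at 9 mm); x across the strip, y along it, z up
- pad_4: pad 4 of 4 equal fixed round white pads (62 mm diameter, 3 mm thick, black ring and centre dot) in a straight row, about 80 mm apart, pads 1 to 4 in sequence along the +y axis of a fixed flat dark steel strip (76 x 400 x 6 mm) lying roughly across the bench. Origin: centre of its underside, 6 mm above the bench (its top is at 9 mm); x across the strip, y along it, z up
- posts: fixed binding-post block at one end of the strip, next to pad 1 or pad 4 (about 58 mm from its centre): grey, 60 mm across the strip, 24 along it, 22 high, with two upright round knobs, red and black, 16 mm thick, tops 44 mm above its underside. Origin: centre of its underside, 6 mm above the bench. The strip's other end has a plain aluminium bar 10 mm high
- spray_can: bystander: loose upright spray can, white with red band and cap, 52 mm diameter, 154 mm high, to the robot's right of the work. Origin: centre of its underside, z up
Mind the look-alikes: they are no part of the job. What is shaped like the cap_a but orange or red is not meant.

How it is judged (in metres and radians):
At the end, for the whole second after the job is handed in: Counting from the binding posts, the pads carry the smallest, second smallest, second largest and largest capacitor; each stands on its pad upright (within 0.1 rad), its axis within 12 mm of the pad's centre, at rest (((horizontal distance between posts and pad_1 below 0.12 m and horizontal distance between cap_a and pad_1 below 0.012 m and z of cap_a in the frame of pad_1 between -0.001 and 0.007 m and horizontal distance between cap_b and pad_2 below 0.012 m and z of cap_b in the frame of pad_2 between -0.001 and 0.007 m and horizontal distance between cap_c and pad_3 below 0.012 m and z of cap_c in the frame of pad_3 between -0.001 and 0.007 m and horizontal distance between cap_d and pad_4 below 0.012 m and z of cap_d in the frame of pad_4 between -0.001 and 0.007 m) or (horizontal distance between posts and pad_4 below 0.12 m and horizontal distance between cap_a and pad_4 below 0.012 m and z of cap_a in the frame of pad_4 between -0.001 and 0.007 m and horizontal distance between cap_b and pad_3 below 0.012 m and z of cap_b in the frame of pad_3 between -0.001 and 0.007 m and horizontal distance between cap_c and pad_2 below 0.012 m and z of cap_c in the frame of pad_2 between -0.001 and 0.007 m and horizontal distance between cap_d and pad_1 below 0.012 m and z of cap_d in the frame of pad_1 between -0.001 and 0.007 m)) and angle between each of cap_a, cap_b, cap_c, cap_d's own z axis and vertical below 0.1 rad and linear speed of each of cap_a, cap_b, cap_c, cap_d below 0.02 m/s); the robot touches nothing.
It fails at once if a capacitor is tipped over (leans more than 0.7 rad) (angle between any of cap_a, cap_b, cap_c, cap_d's own z axis and vertical above 0.7 rad).
It fails at once if the spray can is knocked over or shifted by more than 30 mm (angle between spray_can's own z axis and vertical above 0.5 rad or distance of spray_can from where it was at the start of the episode above 0.03 m).
It also fails if it takes over 112 s, if anything falls off the work surface, if the arm or the gripper's body presses on something with over 40 N, if the wrist force passes 120 N, or if a joint passes its speed limit or range.

## Robot

A 6-joint arm with a two-finger parallel gripper is mounted at the origin on the work surface. World frame = base frame: x ahead of the robot, y to its left, z up, the work surface at z = 0. Lengths are in m, angles in degrees, forces in N, time in s.
With the tool pointing down it reaches from about 0.4 to 0.825 m from the base axis. Payload 7 kg.
Tool frame: the origin (TCP) lies at the very end of the fingers, on their centre line; the grasp point (between the pads) lies 19 mm behind it; z points along the fingers, y is the line along which they close (so a half turn about z gives the same grasp; the last joint's range is limited). The gripper opens to 88 mm and grips with 3 to 60 N. Pads are 19 mm wide; open, the fingers measure 130 mm over their backs; the gripper's body (78 mm by 193 mm) begins 47 mm behind the grasp point.
Start: joints at [-55.571, 20.546, 0.682, 0, -70.136, -16.507], TCP at [0.208, -0.642, 0.202] pointing down, gripper open.
Joint ranges: [-176.03, 176.03], [-82.01, 121.73], [-58.28, 71.71], [-173.87, 95.51], [-174.79, -0.11], [-173.66, 173.66]. Speed limits (degrees/s): [136.94, 136.94, 172.46, 180, 180, 180].

## Interface

Orientations are given as [roll, pitch, yaw] about the fixed x, y, z axes, in that order (R = Rz(yaw) Ry(pitch) Rx(roll)).
In Python, from plant import ctrl, cams, workorder gives the robot as it stands.
- The arm moves only by the tool play_rows, never from a script. Its argument "motion" is a list of rows, each an object of numbers: "x", "y", "z": the shift along the tool's x, y, z normalised to -1 to 1, where 1 is 0.025 m; "rx", "ry", "rz": the turn, a rotation vector about the tool's x, y, z normalised to -1 to 1, where 1 is 4 degrees. A call has 1 to 20 rows; each row shifts and turns the commanded pose from where the row before left it, along the tool's axes as they then stand; what a row does not reach is not made up. A row lasts 1/8 s, in which the tool goes at most 62.5 mm and 10.7 degrees, less where a joint would pass 70% of its speed; a pose out of reach is approached as far as the arm can. A call with a number of a shift or a turn outside -1 to 1 is refused whole. A call with a gripper value outside its range is refused whole. "fingers" is the opening, from -1 (shut) to 1 (fully open), set as the call begins (left out, the last holds). The fingers move at their own pace and stop on an object; the grip force is fixed at half the most. Time passes only in rows, so rows that do not move let the fingers close. It gives the time, the measured TCP pose, the force, the opening and the grip force at its end, in the units of the state.
- ctrl.get_obs(): the state, without advancing time (a new reading comes with each control period).
- cams.snapshot(name): name is "scene" or "top" or "wrist"; returns the picture (384x512x3 uint8, blue, green, red); there is no depth.
- cams.get_calibration(name): a dict with "vertical_fov" (degrees; the focal length in pixels is half the picture's height over the tangent of half this angle, whatever the lens; pixels are square), "cx", "cy" (the principal point, pixels), "position" and "rotation" of the camera in the world. Camera axes: x right, y up, looking along -z (the intrinsics and any distortion apply to the point x, -y, -z); pixel columns grow to the right and rows downward; lengths in m; the calibration is good to about 2 mm. A picture is of the moment at which its call begins: read the wrist's pose just before it. get_calibration takes no time and is no camera call; for the wrist camera it gives the pose at the moment of the call.
- workorder.close_job(): hands the job in; it is judged then, once.
The state is a dict: "clock": time; "joint_pos": joint angles; "qvel": joint speeds; "tau": joint torques, N m; "tool_pos": TCP position; "orientation": TCP orientation; "force": force on the tool from outside, world axes, zero at the start; "moment": the same for the moment, N m; "opening": finger opening in m; "gripper_force": force on a finger pad.
Only numpy, scipy, OpenCV 4.12 (cv2) and the standard library are available. Lean on these libraries where they do the work, as an engineer would, in place of code of your own. Each camera call takes 0.05 s, during which the arm holds its last target. There are 200 camera calls.

## Working session

There is one attempt and no reset: what is moved stays moved. The work goes in short steps, Python scripts to look and compute and a tool call to move; the robot and the scene stay as the last step left them, time stands still between calls to the robot, and variables do not carry over. Pictures are saved under pics/ and viewed, at most 14 in all, crops included, and the job is handed in when it is done.

Besides the shell and the picture viewer there is one more tool, called after "Call:" as a command line: name --argument value ..., lists and objects as JSON in quotes. play_rows: Moves the arm, as the interface text tells. Its arguments: {"type":"object","properties":{"motion":{"type":"array"},"fingers":{"type":"number"}},"required":["motion"]}

```bash
ls; mkdir -p pics; python3 - <<'E'
from plant import ctrl,cams
import cv2
for n in("scene","top","wrist"):
    im=cams.snapshot(n); cv2.imwrite(f"pics/{n}0.png",im)
    print(n,cams.get_calibration(n))
print(ctrl.get_obs())
E
```

```text
pics
scene {'vertical_fov': 43.137726483940455, 'cx': 260.1597963701301, 'cy': 184.35237138685915, 'position': array([1.2851039 , 0.15721312, 0.75278856]), 'rotation': array([ 47.76574918,  -0.56327922, 107.45966003])}
top {'vertical_fov': 51.765196712404986, 'cx': 251.74812756907764, 'cy': 183.6052197000957, 'position': array([ 0.44564855, -0.08484146,  1.00698331]), 'rotation': array([  3.74575539,   1.43332041, -91.00001307])}
wrist {'vertical_fov': 60.31735526971908, 'cx': 256.0698061027346, 'cy': 194.56492311746885, 'position': array([ 0.14280562, -0.66305844,  0.38419858]), 'rotation': array([-1.46137606e+01, -9.96347700e-02,  1.07909978e+02])}
{'clock': 0.15, 'joint_pos': array([-5.55716167e+01,  2.05829807e+01,  6.46061683e-01, -1.38531350e-02,
       -7.01364312e+01, -1.65076068e+01]), 'qvel': array([ 0.03702806, -0.10733212,  0.18116689,  0.04508985, -0.02347463,
        0.01320757]), 'tau': array([-1.43638088e-03, -5.83277106e+01,  2.93291938e+01,  7.00134158e+00,
        8.79747357e-03, -1.09899868e-04]), 'tool_pos': array([ 0.20754929, -0.64187786,  0.2016312 ]), 'orientation': array([ 1.79925972e+02, -8.35595957e-03, -1.62083933e+02]), 'force': array([-0.02508732, -0.96233151, -0.36103573]), 'moment': array([-0.04977218, -0.01360257,  0.01129918]), 'gripper_force': 0.0, 'opening': 0.08785594431395664}
```

View pics/top0.png

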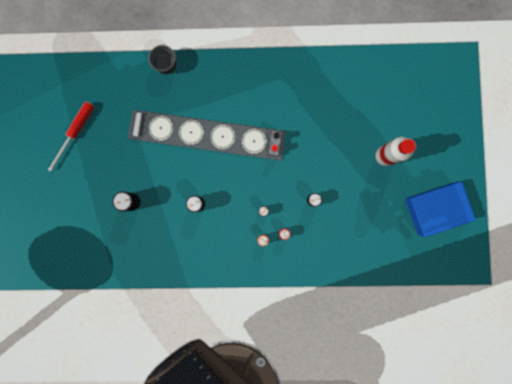

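View pics/scene0.png

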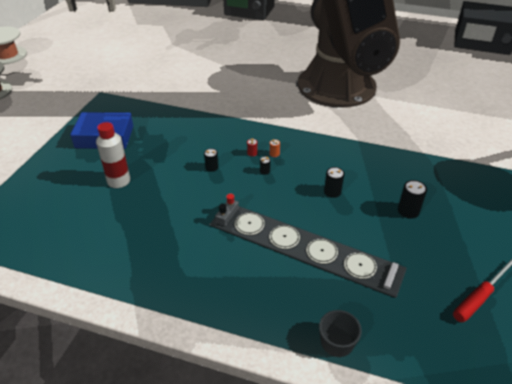

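Top view: the black capacitors are at (125,201) = d, (195,204) = c, (315,200) = b and (264,211) = a. The orange/red look-alikes are at (263,240) and (285,234). The pads are at (161,128), (191,132), (223,137) and (254,141), with the posts at (276,142), so the smallest goes on the right-hand pad. In the scene view the same capacitors are at (412,186), (335,174), (211,154) and (265,160), with look-alikes at (252,144) and (274,147).

What could be taken for cap_a: the black one at top (264,211), the orange one at (263,240) and the red/orange one at (285,234). I choose (264,211). Next I measure everything and make the crop.

```bash
cat > h.py <<'E'
import numpy as np,cv2
from scipy.spatial.transform import Rotation as R
def ray(cal,uv):
    f=192/np.tan(np.radians(cal["vertical_fov"]/2))
    d=np.array([(uv[0]-cal["cx"])/f,-(uv[1]-cal["cy"])/f,-1])
    d=R.from_euler("xyz",cal["rotation"],degrees=True).apply(d)
    return np.array(cal["position"]),d/np.linalg.norm(d)
def onplane(cal,uv,z):
    p,d=ray(cal,uv); return p+d*(z-p[2])/d[2]
def cross(r1,r2):
    A=np.stack([r1[1],-r2[1]],1); s=np.linalg.lstsq(A,r2[0]-r1[0],rcond=None)[0]
    a=r1[0]+s[0]*r1[1]; b=r2[0]+s[1]*r2[1]
    return (a+b)/2,np.linalg.norm(a-b)
def blobs(im,lo=110,sat=90,amin=15,amax=900,roi=None):
    hsv=cv2.cvtColor(im,cv2.COLOR_BGR2HSV)
    m=((hsv[...,2]>lo)&(hsv[...,1]<sat)).astype(np.uint8)
    if roi: k=np.zeros_like(m); x0,y0,x1,y1=roi; k[y0:y1,x0:x1]=1; m*=k
    out=[]
    for c in cv2.findContours(m,cv2.RETR_EXTERNAL,cv2.CHAIN_APPROX_NONE)[0]:
        a=cv2.contourArea(c)
        if amin<=a<=amax:
            h=cv2.convexHull(c); M=cv2.moments(h)
            out.append((M["m10"]/M["m00"],M["m01"]/M["m00"],a))
    return sorted(out)
E
python3 - <<'E'
from h import *
t=cv2.imread("pics/top0.png"); s=cv2.imread("pics/scene0.png")
for b in blobs(t,roi=(90,90,340,260)): print("top",np.round(b,1))
for b in blobs(s,roi=(190,130,440,300)): print("scn",np.round(b,1))
c1=cv2.resize(t[185:255,240:340],None,fx=4,fy=4,interpolation=cv2.INTER_CUBIC)
c2=cv2.resize(s[130:200,190:290],None,fx=4,fy=4,interpolation=cv2.INTER_CUBIC)
cv2.imwrite("pics/crop.png",np.hstack([c1,c2]))
E
```

```text
top [121.5 201.  213. ]
top [136.5 123.9 118.5]
top [160.3 127.7 479.5]
top [190.7 131.8 496.5]
top [193.4 203.5 158. ]
top [222.3 136.5 504. ]
top [253.5 140.7 504. ]
top [262.4 240.7  77. ]
top [263.2 211.   68. ]
top [274.  143.7  72. ]
top [284.7 234.1  71.5]
top [314.8 199.4 101.5]
scn [210.2 152.   50.5]
scn [249.6 223.5 470. ]
scn [251.7 141.1  22.5]
scn [264.8 159.3  25. ]
scn [274.5 141.6  29.5]
scn [284.3 236.7 521. ]
scn [321.8 250.9 563.5]
scn [335.1 172.4 100.5]
scn [360.1 265.1 603. ]
scn [391.1 274.7 133.5]
scn [415.2 187.  157.5]
```

View pics/crop.png

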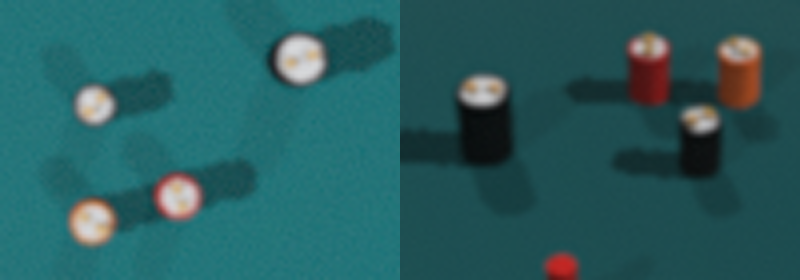

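The crop confirms the choice. The black-sleeved can at top (264,211) and scene (265,160) is cap_a, and the two beside it are orange and red. Next I triangulate from the two views.

```bash
python3 - <<'E'
from h import *
from plant import cams
ct,cs=cams.get_calibration("top"),cams.get_calibration("scene")
P={"a":((263.2,211),(264.8,159.3)),"b":((314.8,199.4),(210.2,152)),"c":((193.4,203.5),(335.1,172.4)),"d":((121.5,201),(415.2,187)),
"pA":((253.5,140.7),(249.6,223.5)),"pB":((222.3,136.5),(284.3,236.7)),"pC":((190.7,131.8),(321.8,250.9)),"pD":((160.3,127.7),(360.1,265.1)),
"or":((262.4,240.7),(274.5,141.6)),"red":((284.7,234.1),(251.7,141.1))}
H=dict(a=.036,b=.046,c=.058,d=.070)
H={**H,"or":.036,"red":.036}
for k,(u,v) in P.items():
    p,g=cross(ray(ct,u),ray(cs,v)); h=H.get(k,.009)
    print(k,p.round(4),"gap",g.round(4),"top@h",onplane(ct,u,h)[:2].round(4),"scn@h",onplane(cs,v,h)[:2].round(4))
E
```

```text
a [ 0.442  -0.0888  0.0347] gap 0.0007 top@h [ 0.442  -0.0885] scn@h [ 0.4436 -0.0887]
b [ 0.468  -0.2144  0.0449] gap 0.001 top@h [ 0.4678 -0.2137] scn@h [ 0.4694 -0.2142]
c [0.4631 0.0788 0.0567] gap 0.0008 top@h [0.4629 0.079 ] scn@h [0.4648 0.0786]
d [0.4718 0.2489 0.0693] gap 0.001 top@h [0.4718 0.2491] scn@h [0.4729 0.2483]
pA [ 0.6214 -0.0672  0.0056] gap 0.0002 top@h [ 0.6208 -0.0674] scn@h [ 0.6244 -0.0661]
pB [0.6341 0.0122 0.0053] gap 0.0004 top@h [0.6334 0.0121] scn@h [0.6374 0.0127]
pC [0.648  0.0934 0.0059] gap 0.0003 top@h [0.6473 0.093 ] scn@h [0.6506 0.0935]
pD [0.6603 0.1717 0.0063] gap 0.0005 top@h [0.6597 0.1712] scn@h [0.6627 0.1714]
or [ 0.37   -0.0859  0.0351] gap 0.0014 top@h [ 0.3698 -0.0852] scn@h [ 0.3714 -0.0862]
red [ 0.3849 -0.14    0.0345] gap 0.0003 top@h [ 0.385  -0.1397] scn@h [ 0.3868 -0.1395]
```

Both views agree to about 2 mm and the heights match the text. I'll grip across the strip (tool yaw -99.3°), so the neighbouring capacitors stay clear. First I turn the tool.

Call:
play_rows --motion '[{"rz": -0.98}, {"rz": -0.98}, {"rz": -0.98}, {"rz": -0.98}, {"rz": -0.98}, {"rz": -0.98}, {"rz": -0.98}, {"rz": -0.98}, {"rz": -0.98}, {"rz": -0.98}, {"rz": -0.98}, {"rz": -0.98}, {"rz": -0.98}, {"rz": -0.98}, {"rz": -0.98}, {"rz": -0.98}, {}]' --fingers 0.3

```text
$.motion[0]: bad value
```

```bash
cat >> h.py <<'E'
def go(tx,ty,tz,n=1,yaw=-99.3):
    "tool-frame shift to a world target, per row in units of 25 mm, for n rows"
    from plant import ctrl
    o=ctrl.get_obs(); r=R.from_euler("xyz",o["orientation"],degrees=True)
    d=r.inv().apply(np.array([tx,ty,tz])-o["tool_pos"])
    w=(r.inv()*R.from_euler("xyz",[180,0,yaw],degrees=True)).as_rotvec(degrees=True)
    print("t",round(o["clock"],2),"pos",o["tool_pos"].round(4),"ori",np.round(o["orientation"],1),"open",round(o["opening"],4),"grip",round(o["gripper_force"],1))
    print("total units",(d/.025).round(2),"turn",(w/4).round(2)," per row",n,(d/.025/n).round(3))
E
python3 - <<'E'
from h import *
go(.4685,-.214,.12,18)
E
```

```text
t 0.15 pos [ 0.2075 -0.6419  0.2016] ori [ 179.9   -0.  -162.1] open 0.0879 grip 0.0
total units [-15.2   13.07   3.28] turn [ 2.00e-02  1.00e-02 -1.57e+01]  per row 18 [-0.844  0.726  0.182]
```

A row needs all six numbers.

Call:
play_rows --motion '[{"x": 0, "y": 0, "z": 0, "rx": 0, "ry": 0, "rz": -0.98}, {"x": 0, "y": 0, "z": 0, "rx": 0, "ry": 0, "rz": -0.98}, {"x": 0, "y": 0, "z": 0, "rx": 0, "ry": 0, "rz": -0.98}, {"x": 0, "y": 0, "z": 0, "rx": 0, "ry": 0, "rz": -0.98}, {"x": 0, "y": 0, "z": 0, "rx": 0, "ry": 0, "rz": -0.98}, {"x": 0, "y": 0, "z": 0, "rx": 0, "ry": 0, "rz": -0.98}, {"x": 0, "y": 0, "z": 0, "rx": 0, "ry": 0, "rz": -0.98}, {"x": 0, "y": 0, "z": 0, "rx": 0, "ry": 0, "rz": -0.98}, {"x": 0, "y": 0, "z": 0, "rx": 0, "ry": 0, "rz": -0.98}, {"x": 0, "y": 0, "z": 0, "rx": 0, "ry": 0, "rz": -0.98}, {"x": 0, "y": 0, "z": 0, "rx": 0, "ry": 0, "rz": -0.98}, {"x": 0, "y": 0, "z": 0, "rx": 0, "ry": 0, "rz": -0.98}, {"x": 0, "y": 0, "z": 0, "rx": 0, "ry": 0, "rz": -0.98}, {"x": 0, "y": 0, "z": 0, "rx": 0, "ry": 0, "rz": -0.98}, {"x": 0, "y": 0, "z": 0, "rx": 0, "ry": 0, "rz": -0.98}, {"x": 0, "y": 0, "z": 0, "rx": 0, "ry": 0, "rz": -0.98}, {"x": 0, "y": 0, "z": 0, "rx": 0, "ry": 0, "rz": 0}]' --fingers 0.3

```text
clock: 2.28
tool_pos: [0.2076, -0.6421, 0.2021]
orientation: [180.0, 0.0, -99.4]
force: [-0.2, -0.9, -0.7]
opening: 0.0571
gripper_force: 0.0
```

```bash
python3 - <<'E'
from h import *
go(.4685,-.214,.14,19)
E
```

```text
t 2.27 pos [ 0.2076 -0.6421  0.2021] ori [180.    0.  -99.4] open 0.0571 grip 0.0
total units [-18.59  -7.5    2.49] turn [ 0.    0.01 -0.02]  per row 19 [-0.979 -0.395  0.131]
```

Call:
play_rows --motion '[{"x": -0.98, "y": -0.395, "z": 0.13, "rx": 0, "ry": 0, "rz": 0}, {"x": -0.98, "y": -0.395, "z": 0.13, "rx": 0, "ry": 0, "rz": 0}, {"x": -0.98, "y": -0.395, "z": 0.13, "rx": 0, "ry": 0, "rz": 0}, {"x": -0.98, "y": -0.395, "z": 0.13, "rx": 0, "ry": 0, "rz": 0}, {"x": -0.98, "y": -0.395, "z": 0.13, "rx": 0, "ry": 0, "rz": 0}, {"x": -0.98, "y": -0.395, "z": 0.13, "rx": 0, "ry": 0, "rz": 0}, {"x": -0.98, "y": -0.395, "z": 0.13, "rx": 0, "ry": 0, "rz": 0}, {"x": -0.98, "y": -0.395, "z": 0.13, "rx": 0, "ry": 0, "rz": 0}, {"x": -0.98, "y": -0.395, "z": 0.13, "rx": 0, "ry": 0, "rz": 0}, {"x": -0.98, "y": -0.395, "z": 0.13, "rx": 0, "ry": 0, "rz": 0}, {"x": -0.98, "y": -0.395, "z": 0.13, "rx": 0, "ry": 0, "rz": 0}, {"x": -0.98, "y": -0.395, "z": 0.13, "rx": 0, "ry": 0, "rz": 0}, {"x": -0.98, "y": -0.395, "z": 0.13, "rx": 0, "ry": 0, "rz": 0}, {"x": -0.98, "y": -0.395, "z": 0.13, "rx": 0, "ry": 0, "rz": 0}, {"x": -0.98, "y": -0.395, "z": 0.13, "rx": 0, "ry": 0, "rz": 0}, {"x": -0.98, "y": -0.395, "z": 0.13, "rx": 0, "ry": 0, "rz": 0}, {"x": -0.98, "y": -0.395, "z": 0.13, "rx": 0, "ry": 0, "rz": 0}, {"x": -0.98, "y": -0.395, "z": 0.13, "rx": 0, "ry": 0, "rz": 0}, {"x": -0.98, "y": -0.395, "z": 0.13, "rx": 0, "ry": 0, "rz": 0}, {"x": 0, "y": 0, "z": 0, "rx": 0, "ry": 0, "rz": 0}]'

```text
clock: 4.78
tool_pos: [0.4691, -0.2123, 0.1404]
orientation: [180.0, 0.0, -99.3]
force: [-0.6, 0.1, 1.0]
opening: 0.0569
gripper_force: 0.0
```

```bash
python3 - <<'E'
from h import *
from plant import cams
cal=cams.get_calibration("wrist"); im=cams.snapshot("wrist"); cv2.imwrite("pics/w1.png",im)
for b in blobs(im,amax=20000,amin=100): print(np.round(b,1),[onplane(cal,b[:2],z)[:2].round(4) for z in (.046,.009)])
go(.4685,-.214,.012,6)
E
```

```text
[102.1   9.5 516.5] [array([ 0.5607, -0.3693]), array([ 0.5745, -0.3814])]
[160.4 299.  433.5] [array([ 0.575 , -0.1219]), array([ 0.5907, -0.1009])]
[170.2 238.5 610.5] [array([ 0.5519, -0.1801]), array([ 0.5646, -0.1669])]
[ 182.4  368.6 9975. ] [array([ 0.5716, -0.0416]), array([ 0.5869, -0.0099])]
[257.6 188.  702. ] [array([ 0.4671, -0.2133]), array([ 0.4684, -0.2046])]
[307.1 303.8 241.5] [array([ 0.4389, -0.0944]), array([ 0.4364, -0.0697])]
[344.6 238.7 593. ] [array([ 0.3975, -0.1546]), array([ 0.3895, -0.1379])]
[ 495.   112.5 7092.5] [array([ 0.2664, -0.2444]), array([ 0.2408, -0.2397])]
t 4.83 pos [ 0.4687 -0.2129  0.1405] ori [180.   -0.  -99.3] open 0.0571 grip 0.0
total units [ 0.04 -0.    5.14] turn [ 0.   -0.   -0.01]  per row 6 [ 0.007 -0.     0.857]
```

View pics/w1.png

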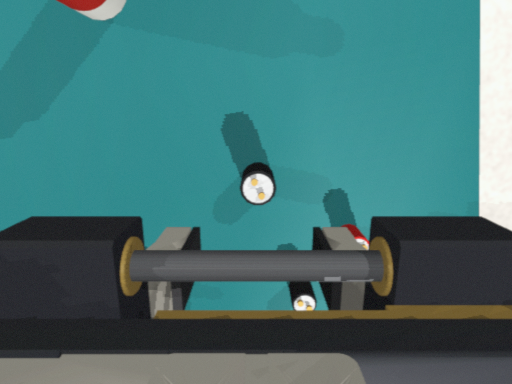

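The wrist view shows cap_b at (258,188), which lies at (0.467, -0.213) and agrees with the two-view fix. The fingers straddle that line, and cap_a shows at (305,303). Descending onto b.

Call:
play_rows --motion '[{"x": 0, "y": 0, "z": 0.86, "rx": 0, "ry": 0, "rz": 0}, {"x": 0, "y": 0, "z": 0.86, "rx": 0, "ry": 0, "rz": 0}, {"x": 0, "y": 0, "z": 0.86, "rx": 0, "ry": 0, "rz": 0}, {"x": 0, "y": 0, "z": 0.86, "rx": 0, "ry": 0, "rz": 0}, {"x": 0, "y": 0, "z": 0.86, "rx": 0, "ry": 0, "rz": 0}, {"x": 0, "y": 0, "z": 0.8, "rx": 0, "ry": 0, "rz": 0}, {"x": 0, "y": 0, "z": 0, "rx": 0, "ry": 0, "rz": 0}]'

```text
clock: 5.7
tool_pos: [0.467, -0.2139, 0.012]
orientation: [179.8, -0.0, -99.4]
force: [-0.8, 0.2, -0.1]
opening: 0.0567
gripper_force: 0.0
```

Call:
play_rows --motion '[{"x": 0, "y": 0, "z": 0, "rx": 0, "ry": 0, "rz": 0}, {"x": 0, "y": 0, "z": 0, "rx": 0, "ry": 0, "rz": 0}, {"x": 0, "y": 0, "z": 0, "rx": 0, "ry": 0, "rz": 0}, {"x": 0, "y": 0, "z": 0, "rx": 0, "ry": 0, "rz": 0}, {"x": 0, "y": 0, "z": 0, "rx": 0, "ry": 0, "rz": 0}, {"x": 0, "y": 0, "z": 0, "rx": 0, "ry": 0, "rz": 0}]' --fingers -1

```text
clock: 6.45
tool_pos: [0.4689, -0.2135, 0.0137]
orientation: [-180.0, -0.0, -99.3]
force: [-1.1, 0.3, 5.6]
opening: 0.0308
gripper_force: 30.0
```

```bash
python3 - <<'E'
from h import *
go(.634+.001,.0122,.10,10)
E
```

```text
t 6.45 pos [ 0.4689 -0.2135  0.0137] ori [-180.    -0.   -99.3] open 0.0308 grip 30.0
total units [-9.99 -5.09 -3.45] turn [-0.01 -0.   -0.01]  per row 10 [-0.999 -0.509 -0.345]
```

Call:
play_rows --motion '[{"x": 0, "y": 0, "z": -0.8, "rx": 0, "ry": 0, "rz": 0}, {"x": 0, "y": 0, "z": -0.9, "rx": 0, "ry": 0, "rz": 0}, {"x": 0, "y": 0, "z": -0.9, "rx": 0, "ry": 0, "rz": 0}, {"x": 0, "y": 0, "z": -0.85, "rx": 0, "ry": 0, "rz": 0}, {"x": -0.91, "y": -0.46, "z": 0, "rx": 0, "ry": 0, "rz": 0}, {"x": -0.91, "y": -0.46, "z": 0, "rx": 0, "ry": 0, "rz": 0}, {"x": -0.91, "y": -0.46, "z": 0, "rx": 0, "ry": 0, "rz": 0}, {"x": -0.91, "y": -0.46, "z": 0, "rx": 0, "ry": 0, "rz": 0}, {"x": -0.91, "y": -0.46, "z": 0, "rx": 0, "ry": 0, "rz": 0}, {"x": -0.91, "y": -0.46, "z": 0, "rx": 0, "ry": 0, "rz": 0}, {"x": -0.91, "y": -0.46, "z": 0, "rx": 0, "ry": 0, "rz": 0}, {"x": -0.91, "y": -0.46, "z": 0, "rx": 0, "ry": 0, "rz": 0}, {"x": -0.91, "y": -0.46, "z": 0, "rx": 0, "ry": 0, "rz": 0}, {"x": -0.91, "y": -0.46, "z": 0, "rx": 0, "ry": 0, "rz": 0}, {"x": -0.91, "y": -0.46, "z": 0, "rx": 0, "ry": 0, "rz": 0}, {"x": 0, "y": 0, "z": 0, "rx": 0, "ry": 0, "rz": 0}, {"x": 0, "y": 0, "z": 0, "rx": 0, "ry": 0, "rz": 0}]'

```text
clock: 8.57
tool_pos: [0.6339, 0.0131, 0.099]
orientation: [180.0, -0.0, -99.3]
force: [-0.9, -0.2, -0.5]
opening: 0.0307
gripper_force: 30.0
```

```bash
python3 - <<'E'
from h import *
from plant import cams
cal=cams.get_calibration("wrist"); im=cams.snapshot("wrist"); cv2.imwrite("pics/w2.png",im)
for b in blobs(im,amax=20000,amin=300): print(np.round(b,1),[onplane(cal,b[:2],z)[:2].round(4) for z in (.009,)])
go(.635,.0122,.0232,4)
E
```

```text
[ 13.  301.1 920. ] [array([0.8738, 0.0808])]
[ 181.9  368.9 9904.5] [array([0.7352, 0.1803])]
[202.  237.4 457.5] [array([0.6873, 0.0473])]
[255.4 239.7 939. ] [array([0.6412, 0.057 ])]
[ 256.7  295.2 1880.5] [array([0.6489, 0.1116])]
[  259.6   136.9 13465. ] [array([ 0.6231, -0.031 ])]
[ 268.1   13.9 1176.5] [array([ 0.6023, -0.1195])]
[310.8 237.2 374.5] [array([0.5925, 0.0626])]
t 8.62 pos [0.6337 0.0128 0.0992] ori [180.   -0.  -99.4] open 0.0306 grip 30.0
total units [ 0.01 -0.06  3.04] turn [ 0.01 -0.   -0.02]  per row 4 [ 0.004 -0.014  0.76 ]
```

View pics/w2.png

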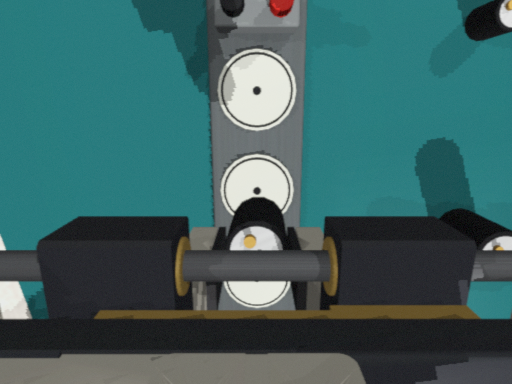

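The wrist view shows the held b at about (256,215), with pad dots at (257,90) and (257,190). Casting those dots onto the pad plane is a direct check of the pad positions.

```bash
python3 - <<'E'
from h import *
from plant import cams
cal=cams.get_calibration("wrist")
g=cv2.cvtColor(cv2.imread("pics/w2.png"),cv2.COLOR_BGR2GRAY)
for u,v in ((257,90),(257,190)):
    w=(g[v-8:v+9,u-8:u+9]<100).astype(np.uint8); M=cv2.moments(w,True)
    p=(u-8+M["m10"]/M["m00"],v-8+M["m01"]/M["m00"]); print(np.round(p,1),onplane(cal,p,.009)[:2].round(4),onplane(cal,p,.006)[:2].round(4))
E
```

```text
[256.3  90.2] [ 0.6197 -0.0677] [ 0.6196 -0.0678]
[257.  192.9] [0.6327 0.0149] [0.6328 0.0156]
```

Call:
play_rows --motion '[{"x": 0, "y": 0, "z": 0.9, "rx": 0, "ry": 0, "rz": 0}, {"x": 0, "y": 0, "z": 0.9, "rx": 0, "ry": 0, "rz": 0}, {"x": 0, "y": 0, "z": 0.7, "rx": 0, "ry": 0, "rz": 0}, {"x": 0, "y": 0, "z": 0.35, "rx": 0, "ry": 0, "rz": 0}, {"x": 0, "y": 0, "z": 0.15, "rx": 0, "ry": 0, "rz": 0}, {"x": 0, "y": 0, "z": 0, "rx": 0, "ry": 0, "rz": 0}, {"x": 0, "y": 0, "z": 0, "rx": 0, "ry": 0, "rz": 0}]'

```text
clock: 9.5
tool_pos: [0.6345, 0.013, 0.025]
orientation: [-179.9, 0.0, -99.3]
force: [-0.6, -0.8, -0.5]
opening: 0.031
gripper_force: 30.0
```

```bash
python3 - <<'E'
from h import *
go(.634,.0122,.0227,4)
E
```

```text
t 9.5 pos [0.6345 0.013  0.025 ] ori [-179.9    0.   -99.3] open 0.031 grip 30.0
total units [0.04 0.01 0.09] turn [-0.01  0.01 -0.01]  per row 4 [0.009 0.003 0.023]
```

Call:
play_rows --motion '[{"x": 0, "y": 0, "z": 0.08, "rx": 0, "ry": 0, "rz": 0}, {"x": 0, "y": 0, "z": 0, "rx": 0, "ry": 0, "rz": 0}]'

```text
clock: 9.75
tool_pos: [0.6344, 0.013, 0.0228]
orientation: [-180.0, 0.0, -99.3]
force: [0.0, -0.1, 0.3]
opening: 0.0307
gripper_force: 30.0
```

Call:
play_rows --motion '[{"x": 0, "y": 0, "z": 0, "rx": 0, "ry": 0, "rz": 0}, {"x": 0, "y": 0, "z": 0, "rx": 0, "ry": 0, "rz": 0}, {"x": 0, "y": 0, "z": 0, "rx": 0, "ry": 0, "rz": 0}, {"x": 0, "y": 0, "z": -0.4, "rx": 0, "ry": 0, "rz": 0}, {"x": 0, "y": 0, "z": -0.8, "rx": 0, "ry": 0, "rz": 0}, {"x": 0, "y": 0, "z": -0.9, "rx": 0, "ry": 0, "rz": 0}, {"x": 0, "y": 0, "z": -0.9, "rx": 0, "ry": 0, "rz": 0}, {"x": 0, "y": 0, "z": -0.9, "rx": 0, "ry": 0, "rz": 0}, {"x": 0, "y": 0, "z": 0, "rx": 0, "ry": 0, "rz": 0}]' --fingers 0.3

```text
clock: 10.88
tool_pos: [0.6355, 0.0132, 0.1227]
orientation: [-179.8, 0.1, -99.3]
force: [0.3, 0.0, -1.1]
opening: 0.0572
gripper_force: 0.0
```

```bash
python3 - <<'E'
from h import *
go(.4425,-.0885,.12,8)
E
```

```text
t 10.88 pos [0.6355 0.0132 0.1227] ori [-1.798e+02  1.000e-01 -9.930e+01] open 0.0572 grip 0.0
total units [5.27 6.96 0.07] turn [-0.06  0.02 -0.01]  per row 8 [0.658 0.87  0.009]
```

Call:
play_rows --motion '[{"x": 0.66, "y": 0.87, "z": 0, "rx": 0, "ry": 0, "rz": 0}, {"x": 0.66, "y": 0.87, "z": 0, "rx": 0, "ry": 0, "rz": 0}, {"x": 0.66, "y": 0.87, "z": 0, "rx": 0, "ry": 0, "rz": 0}, {"x": 0.66, "y": 0.87, "z": 0, "rx": 0, "ry": 0, "rz": 0}, {"x": 0.66, "y": 0.87, "z": 0, "rx": 0, "ry": 0, "rz": 0}, {"x": 0.66, "y": 0.87, "z": 0, "rx": 0, "ry": 0, "rz": 0}, {"x": 0.66, "y": 0.87, "z": 0, "rx": 0, "ry": 0, "rz": 0}, {"x": 0.66, "y": 0.87, "z": 0, "rx": 0, "ry": 0, "rz": 0}, {"x": 0, "y": 0, "z": 0, "rx": 0, "ry": 0, "rz": 0}, {"x": 0, "y": 0, "z": 0, "rx": 0, "ry": 0, "rz": 0}]' --fingers 0.12

```text
clock: 12.12
tool_pos: [0.4413, -0.089, 0.12]
orientation: [-180.0, 0.0, -99.4]
force: [-1.1, 1.1, 0.3]
opening: 0.049
gripper_force: 0.0
```

```bash
python3 - <<'E'
from h import *
from plant import cams
cal=cams.get_calibration("wrist"); im=cams.snapshot("wrist"); cv2.imwrite("pics/w3.png",im)
for b in blobs(im,amax=20000,amin=200): print(np.round(b,1),[onplane(cal,b[:2],z)[:2].round(4) for z in (.036,)])
go(.4425,-.0885,.009,5)
E
```

```text
[ 44.7 186.9 312.5] [array([ 0.613 , -0.1221])]
[ 80. 188. 297.] [array([ 0.5843, -0.1164])]
[  80.9  374.8 1588.5] [array([0.6387, 0.064 ])]
[255.8 193.6 441.5] [array([ 0.4412, -0.088 ])]
[316.4 120.8 505. ] [array([ 0.3844, -0.1386])]
[341.9 183.  430. ] [array([ 0.3695, -0.0854])]
[  487.1   113.  10965. ] [array([ 0.252 , -0.1228])]
t 12.18 pos [ 0.4414 -0.0889  0.1199] ori [-180.     0.   -99.4] open 0.0487 grip 0.0
total units [-0.02 -0.04  4.44] turn [-0.    0.   -0.01]  per row 5 [-0.004 -0.008  0.887]
```

Call:
play_rows --motion '[{"x": 0, "y": 0, "z": 0.89, "rx": 0, "ry": 0, "rz": 0}, {"x": 0, "y": 0, "z": 0.89, "rx": 0, "ry": 0, "rz": 0}, {"x": 0, "y": 0, "z": 0.89, "rx": 0, "ry": 0, "rz": 0}, {"x": 0, "y": 0, "z": 0.89, "rx": 0, "ry": 0, "rz": 0}, {"x": 0, "y": 0, "z": 0.86, "rx": 0, "ry": 0, "rz": 0}, {"x": 0, "y": 0, "z": 0, "rx": 0, "ry": 0, "rz": 0}]'

```text
clock: 12.92
tool_pos: [0.4401, -0.089, 0.0079]
orientation: [179.8, -0.1, -99.3]
force: [0.6, -0.2, 1.0]
opening: 0.049
gripper_force: 0.0
```

Call:
play_rows --motion '[{"x": 0, "y": 0, "z": 0, "rx": 0, "ry": 0, "rz": 0}, {"x": 0, "y": 0, "z": 0, "rx": 0, "ry": 0, "rz": 0}, {"x": 0, "y": 0, "z": 0, "rx": 0, "ry": 0, "rz": 0}, {"x": 0, "y": 0, "z": 0, "rx": 0, "ry": 0, "rz": 0}, {"x": 0, "y": 0, "z": 0, "rx": 0, "ry": 0, "rz": 0}, {"x": 0, "y": 0, "z": 0, "rx": 0, "ry": 0, "rz": 0}]' --fingers -1

```text
clock: 13.68
tool_pos: [0.4415, -0.0889, 0.0098]
orientation: [-179.9, 0.0, -99.3]
force: [0.3, 0.8, 5.3]
opening: 0.0218
gripper_force: 30.0
```

```bash
python3 - <<'E'
from h import *
go(.621,-.0672,.10,8)
E
```

```text
t 13.68 pos [ 0.4415 -0.0889  0.0098] ori [-179.9    0.   -99.3] open 0.0218 grip 30.0
total units [-2.02 -6.95 -3.6 ] turn [-0.02  0.   -0.01]  per row 8 [-0.253 -0.868 -0.45 ]
```

Call:
play_rows --motion '[{"x": 0, "y": 0, "z": -0.7, "rx": 0, "ry": 0, "rz": 0}, {"x": 0, "y": 0, "z": -0.9, "rx": 0, "ry": 0, "rz": 0}, {"x": 0, "y": 0, "z": -1, "rx": 0, "ry": 0, "rz": 0}, {"x": 0, "y": 0, "z": -1, "rx": 0, "ry": 0, "rz": 0}, {"x": -0.25, "y": -0.87, "z": 0, "rx": 0, "ry": 0, "rz": 0}, {"x": -0.25, "y": -0.87, "z": 0, "rx": 0, "ry": 0, "rz": 0}, {"x": -0.25, "y": -0.87, "z": 0, "rx": 0, "ry": 0, "rz": 0}, {"x": -0.25, "y": -0.87, "z": 0, "rx": 0, "ry": 0, "rz": 0}, {"x": -0.25, "y": -0.87, "z": 0, "rx": 0, "ry": 0, "rz": 0}, {"x": -0.25, "y": -0.87, "z": 0, "rx": 0, "ry": 0, "rz": 0}, {"x": -0.25, "y": -0.87, "z": 0, "rx": 0, "ry": 0, "rz": 0}, {"x": -0.25, "y": -0.87, "z": 0, "rx": 0, "ry": 0, "rz": 0}, {"x": 0, "y": 0, "z": 0, "rx": 0, "ry": 0, "rz": 0}, {"x": 0, "y": 0, "z": 0, "rx": 0, "ry": 0, "rz": 0}]'

```text
clock: 15.42
tool_pos: [0.6197, -0.0681, 0.0987]
orientation: [179.9, -0.0, -99.4]
force: [0.3, -1.0, -0.3]
opening: 0.0219
gripper_force: 30.0
```

```bash
python3 - <<'E'
from h import *
from plant import cams
go(.621,-.0672,.0193,4)
w=cams.snapshot("wrist"); s=cams.snapshot("scene")
c=cv2.resize(s[90:290,170:440],(540,400))
cv2.imwrite("pics/w4.png",np.hstack([cv2.resize(w[100:384,156:356],(260,400)),c]))
E
```

```text
t 15.43 pos [ 0.6197 -0.0681  0.0987] ori [179.9  -0.  -99.4] open 0.0219 grip 30.0
total units [-0.04 -0.05  3.18] turn [ 0.02 -0.   -0.02]  per row 4 [-0.011 -0.012  0.794]
```

View pics/w4.png

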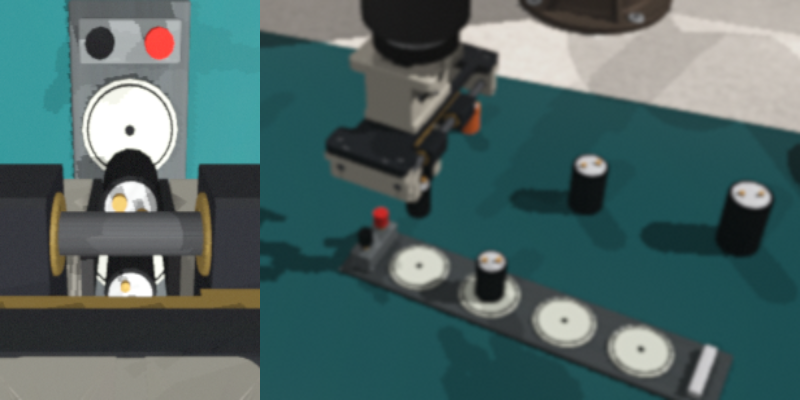

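The picture shows b standing centred on the second pad (scene crop 490,275). The black a hangs upright in the fingers over pad A, and the orange look-alike is still in its place. Lowering a.

Call:
play_rows --motion '[{"x": 0, "y": 0, "z": 0.9, "rx": 0, "ry": 0, "rz": 0}, {"x": 0, "y": 0, "z": 0.9, "rx": 0, "ry": 0, "rz": 0}, {"x": 0, "y": 0, "z": 0.8, "rx": 0, "ry": 0, "rz": 0}, {"x": 0, "y": 0, "z": 0.35, "rx": 0, "ry": 0, "rz": 0}, {"x": 0, "y": 0, "z": 0.15, "rx": 0, "ry": 0, "rz": 0}, {"x": 0, "y": 0, "z": 0, "rx": 0, "ry": 0, "rz": 0}, {"x": 0, "y": 0, "z": 0, "rx": 0, "ry": 0, "rz": 0}]'

```text
clock: 16.4
tool_pos: [0.6212, -0.0679, 0.0227]
orientation: [-179.9, 0.0, -99.4]
force: [0.1, -0.8, -0.5]
opening: 0.0217
gripper_force: 30.0
```

```bash
python3 - <<'E'
from h import *
go(.621,-.0672,.019,4)
E
```

```text
t 16.4 pos [ 0.6212 -0.0679  0.0227] ori [-179.9    0.   -99.4] open 0.0217 grip 30.0
total units [-0.03  0.01  0.15] turn [-0.02  0.   -0.01]  per row 4 [-0.007  0.003  0.037]
```

Call:
play_rows --motion '[{"x": 0, "y": 0, "z": 0.12, "rx": 0, "ry": 0, "rz": 0}, {"x": 0, "y": 0, "z": 0, "rx": 0, "ry": 0, "rz": 0}, {"x": 0, "y": 0, "z": 0, "rx": 0, "ry": 0, "rz": 0}]'

```text
clock: 16.77
tool_pos: [0.6209, -0.068, 0.0191]
orientation: [-180.0, 0.0, -99.4]
force: [0.5, -0.5, 0.3]
opening: 0.0217
gripper_force: 30.0
```

Call:
play_rows --motion '[{"x": 0, "y": 0, "z": 0, "rx": 0, "ry": 0, "rz": 0}, {"x": 0, "y": 0, "z": 0, "rx": 0, "ry": 0, "rz": 0}, {"x": 0, "y": 0, "z": 0, "rx": 0, "ry": 0, "rz": 0}, {"x": 0, "y": 0, "z": -0.4, "rx": 0, "ry": 0, "rz": 0}, {"x": 0, "y": 0, "z": -0.9, "rx": 0, "ry": 0, "rz": 0}, {"x": 0, "y": 0, "z": -1, "rx": 0, "ry": 0, "rz": 0}, {"x": 0, "y": 0, "z": -1, "rx": 0, "ry": 0, "rz": 0}, {"x": 0, "y": 0, "z": -1, "rx": 0, "ry": 0, "rz": 0}, {"x": 0, "y": 0, "z": 0, "rx": 0, "ry": 0, "rz": 0}]' --fingers 0.12

```text
clock: 17.9
tool_pos: [0.6223, -0.0679, 0.1295]
orientation: [-179.7, 0.1, -99.3]
force: [0.4, 0.2, 0.3]
opening: 0.0491
gripper_force: 0.0
```

```bash
python3 - <<'E'
from h import *
go(.4635,.079,.125,9)
E
```

```text
t 17.9 pos [ 0.6223 -0.0679  0.1295] ori [-1.797e+02  1.000e-01 -9.930e+01] open 0.0491 grip 0.0
total units [-4.77  7.22  0.15] turn [-0.07  0.02 -0.01]  per row 9 [-0.53   0.802  0.017]
```

Call:
play_rows --motion '[{"x": -0.53, "y": 0.8, "z": 0, "rx": 0, "ry": 0, "rz": 0}, {"x": -0.53, "y": 0.8, "z": 0, "rx": 0, "ry": 0, "rz": 0}, {"x": -0.53, "y": 0.8, "z": 0, "rx": 0, "ry": 0, "rz": 0}, {"x": -0.53, "y": 0.8, "z": 0, "rx": 0, "ry": 0, "rz": 0}, {"x": -0.53, "y": 0.8, "z": 0, "rx": 0, "ry": 0, "rz": 0}, {"x": -0.53, "y": 0.8, "z": 0, "rx": 0, "ry": 0, "rz": 0}, {"x": -0.53, "y": 0.8, "z": 0, "rx": 0, "ry": 0, "rz": 0}, {"x": -0.53, "y": 0.8, "z": 0, "rx": 0, "ry": 0, "rz": 0}, {"x": -0.53, "y": 0.8, "z": 0, "rx": 0, "ry": 0, "rz": 0}, {"x": 0, "y": 0, "z": 0, "rx": 0, "ry": 0, "rz": 0}, {"x": 0, "y": 0, "z": 0, "rx": 0, "ry": 0, "rz": 0}]' --fingers 0.6

```text
clock: 19.27
tool_pos: [0.4626, 0.0789, 0.1264]
orientation: [-180.0, 0.0, -99.3]
force: [-0.2, 0.2, -0.3]
opening: 0.0702
gripper_force: 0.0
```

```bash
python3 - <<'E'
from h import *
from plant import cams
cal=cams.get_calibration("wrist"); im=cams.snapshot("wrist"); cv2.imwrite("pics/w5.png",im)
for b in blobs(im,amax=20000,amin=200): print(np.round(b,1),[onplane(cal,b[:2],z)[:2].round(4) for z in (.058,)])
go(.4635,.079,.020,5)
E
```

```text
[ 11.2  36.8 537.5] [array([ 0.612 , -0.0633])]
[ 22.  149.1 900. ] [array([0.6311, 0.0129])]
[  43.4   47.3 3028. ] [array([ 0.592 , -0.0532])]
[  56.1  142.  2178. ] [array([0.604 , 0.0119])]
[ 67.7 208.2 791. ] [array([0.6112, 0.0636])]
[139.6 300.2 270.5] [array([0.5754, 0.1529])]
[155.5 238.6 573.5] [array([0.5485, 0.1   ])]
[ 181.9  368.9 9905.5] [array([0.555 , 0.2277])]
[ 256.5  197.5 1284. ] [array([0.4618, 0.0792])]
[357.2 238.4 484.5] [array([0.3866, 0.1264])]
[ 496.4  109.7 6238.5] [array([0.277 , 0.0417])]
t 19.32 pos [0.4627 0.0788 0.1264] ori [-180.    -0.   -99.4] open 0.0699 grip 0.0
total units [-0.01 -0.03  4.25] turn [-0.   -0.   -0.01]  per row 5 [-0.003 -0.006  0.851]
```

Call:
play_rows --motion '[{"x": 0, "y": 0, "z": 0.85, "rx": 0, "ry": 0, "rz": 0}, {"x": 0, "y": 0, "z": 0.85, "rx": 0, "ry": 0, "rz": 0}, {"x": 0, "y": 0, "z": 0.85, "rx": 0, "ry": 0, "rz": 0}, {"x": 0, "y": 0, "z": 0.85, "rx": 0, "ry": 0, "rz": 0}, {"x": 0, "y": 0, "z": 0.8, "rx": 0, "ry": 0, "rz": 0}, {"x": 0, "y": 0, "z": 0, "rx": 0, "ry": 0, "rz": 0}]'

```text
clock: 20.08
tool_pos: [0.4617, 0.0778, 0.02]
orientation: [179.8, -0.1, -99.4]
force: [0.8, -0.8, -0.2]
opening: 0.0701
gripper_force: 0.0
```

Call:
play_rows --motion '[{"x": 0, "y": 0, "z": 0, "rx": 0, "ry": 0, "rz": 0}, {"x": 0, "y": 0, "z": 0, "rx": 0, "ry": 0, "rz": 0}, {"x": 0, "y": 0, "z": 0, "rx": 0, "ry": 0, "rz": 0}, {"x": 0, "y": 0, "z": 0, "rx": 0, "ry": 0, "rz": 0}, {"x": 0, "y": 0, "z": 0, "rx": 0, "ry": 0, "rz": 0}, {"x": 0, "y": 0, "z": 0, "rx": 0, "ry": 0, "rz": 0}]' --fingers -1

```text
clock: 20.82
tool_pos: [0.4627, 0.0791, 0.0218]
orientation: [-180.0, 0.0, -99.3]
force: [-2.2, 0.2, 5.9]
opening: 0.0392
gripper_force: 30.0
```

```bash
python3 - <<'E'
from h import *
go(.6475,.0933,.11,8)
E
```

```text
t 20.82 pos [0.4627 0.0791 0.0218] ori [-180.     0.   -99.3] open 0.0392 grip 30.0
total units [-1.76 -7.2  -3.52] turn [-0.01  0.   -0.01]  per row 8 [-0.22 -0.9  -0.44]
```

Call:
play_rows --motion '[{"x": 0, "y": 0, "z": -0.7, "rx": 0, "ry": 0, "rz": 0}, {"x": 0, "y": 0, "z": -0.9, "rx": 0, "ry": 0, "rz": 0}, {"x": 0, "y": 0, "z": -1, "rx": 0, "ry": 0, "rz": 0}, {"x": 0, "y": 0, "z": -0.9, "rx": 0, "ry": 0, "rz": 0}, {"x": -0.22, "y": -0.9, "z": 0, "rx": 0, "ry": 0, "rz": 0}, {"x": -0.22, "y": -0.9, "z": 0, "rx": 0, "ry": 0, "rz": 0}, {"x": -0.22, "y": -0.9, "z": 0, "rx": 0, "ry": 0, "rz": 0}, {"x": -0.22, "y": -0.9, "z": 0, "rx": 0, "ry": 0, "rz": 0}, {"x": -0.22, "y": -0.9, "z": 0, "rx": 0, "ry": 0, "rz": 0}, {"x": -0.22, "y": -0.9, "z": 0, "rx": 0, "ry": 0, "rz": 0}, {"x": -0.22, "y": -0.9, "z": 0, "rx": 0, "ry": 0, "rz": 0}, {"x": -0.22, "y": -0.9, "z": 0, "rx": 0, "ry": 0, "rz": 0}, {"x": 0, "y": 0, "z": 0, "rx": 0, "ry": 0, "rz": 0}, {"x": 0, "y": 0, "z": 0, "rx": 0, "ry": 0, "rz": 0}]'

```text
clock: 22.58
tool_pos: [0.6464, 0.0929, 0.1081]
orientation: [179.9, -0.0, -99.4]
force: [0.3, 0.4, -0.8]
opening: 0.039
gripper_force: 30.0
```

```bash
python3 - <<'E'
from h import *
go(.6475,.0933,.031,4)
E
```

```text
t 22.57 pos [0.6464 0.0929 0.1081] ori [179.9  -0.  -99.4] open 0.039 grip 30.0
total units [-0.03 -0.04  3.09] turn [ 0.02 -0.01 -0.02]  per row 4 [-0.006 -0.011  0.771]
```

Call:
play_rows --motion '[{"x": 0, "y": 0, "z": 0.9, "rx": 0, "ry": 0, "rz": 0}, {"x": 0, "y": 0, "z": 0.9, "rx": 0, "ry": 0, "rz": 0}, {"x": 0, "y": 0, "z": 0.7, "rx": 0, "ry": 0, "rz": 0}, {"x": 0, "y": 0, "z": 0.35, "rx": 0, "ry": 0, "rz": 0}, {"x": 0, "y": 0, "z": 0.2, "rx": 0, "ry": 0, "rz": 0}, {"x": 0, "y": 0, "z": 0, "rx": 0, "ry": 0, "rz": 0}, {"x": 0, "y": 0, "z": 0, "rx": 0, "ry": 0, "rz": 0}]'

```text
clock: 23.45
tool_pos: [0.6477, 0.0932, 0.0333]
orientation: [-179.9, 0.0, -99.4]
force: [0.6, 0.0, -0.9]
opening: 0.0389
gripper_force: 30.0
```

Call:
play_rows --motion '[{"x": 0, "y": 0, "z": 0.08, "rx": 0, "ry": 0, "rz": 0}, {"x": 0, "y": 0, "z": 0, "rx": 0, "ry": 0, "rz": 0}, {"x": 0, "y": 0, "z": 0, "rx": 0, "ry": 0, "rz": 0}]'

```text
clock: 23.82
tool_pos: [0.6475, 0.0932, 0.0309]
orientation: [-180.0, 0.0, -99.4]
force: [0.5, 0.4, 0.2]
opening: 0.0388
gripper_force: 30.0
```

Call:
play_rows --motion '[{"x": 0, "y": 0, "z": 0, "rx": 0, "ry": 0, "rz": 0}, {"x": 0, "y": 0, "z": 0, "rx": 0, "ry": 0, "rz": 0}, {"x": 0, "y": 0, "z": 0, "rx": 0, "ry": 0, "rz": 0}, {"x": 0, "y": 0, "z": -0.4, "rx": 0, "ry": 0, "rz": 0}, {"x": 0, "y": 0, "z": -0.9, "rx": 0, "ry": 0, "rz": 0}, {"x": 0, "y": 0, "z": -1, "rx": 0, "ry": 0, "rz": 0}, {"x": 0, "y": 0, "z": -1, "rx": 0, "ry": 0, "rz": 0}, {"x": 0, "y": 0, "z": -1, "rx": 0, "ry": 0, "rz": 0}, {"x": 0, "y": 0, "z": 0, "rx": 0, "ry": 0, "rz": 0}]' --fingers 0.6

```text
clock: 24.95
tool_pos: [0.6488, 0.0935, 0.1414]
orientation: [-179.7, 0.1, -99.3]
force: [0.0, 0.1, -0.9]
opening: 0.0699
gripper_force: 0.0
```

```bash
python3 - <<'E'
from h import *
go(.4718,.2488,.14,9)
E
```

```text
t 24.95 pos [0.6488 0.0935 0.1414] ori [-1.797e+02  1.000e-01 -9.930e+01] open 0.0699 grip 0.0
total units [-4.98  7.99  0.03] turn [-0.06  0.03 -0.01]  per row 9 [-0.553  0.888  0.004]
```

Call:
play_rows --motion '[{"x": -0.55, "y": 0.89, "z": 0, "rx": 0, "ry": 0, "rz": 0}, {"x": -0.55, "y": 0.89, "z": 0, "rx": 0, "ry": 0, "rz": 0}, {"x": -0.55, "y": 0.89, "z": 0, "rx": 0, "ry": 0, "rz": 0}, {"x": -0.55, "y": 0.89, "z": 0, "rx": 0, "ry": 0, "rz": 0}, {"x": -0.55, "y": 0.89, "z": 0, "rx": 0, "ry": 0, "rz": 0}, {"x": -0.55, "y": 0.89, "z": 0, "rx": 0, "ry": 0, "rz": 0}, {"x": -0.55, "y": 0.89, "z": 0, "rx": 0, "ry": 0, "rz": 0}, {"x": -0.55, "y": 0.89, "z": 0, "rx": 0, "ry": 0, "rz": 0}, {"x": -0.55, "y": 0.89, "z": 0, "rx": 0, "ry": 0, "rz": 0}, {"x": 0, "y": 0, "z": 0, "rx": 0, "ry": 0, "rz": 0}, {"x": 0, "y": 0, "z": 0, "rx": 0, "ry": 0, "rz": 0}]' --fingers 0.8

```text
clock: 26.32
tool_pos: [0.4698, 0.2476, 0.1381]
orientation: [180.0, -0.0, -99.3]
force: [0.2, -0.0, -0.3]
opening: 0.0787
gripper_force: 0.0
```

```bash
python3 - <<'E'
from h import *
from plant import cams
cal=cams.get_calibration("wrist"); im=cams.snapshot("wrist"); cv2.imwrite("pics/w6.png",im)
for b in blobs(im,amax=20000,amin=1000): print(np.round(b,1),[onplane(cal,b[:2],z)[:2].round(4) for z in (.070,)])
go(.4715,.2488,.030,5)
E
```

```text
[  31.3   47.8 1878. ] [array([0.6075, 0.1146])]
[  42.2  142.8 4367.5] [array([0.6214, 0.1795])]
[ 181.9  368.9 9842. ] [array([0.562 , 0.3961])]
[ 255.1  199.6 1836. ] [array([0.4703, 0.2493])]
[ 496.1  108.6 6363. ] [array([0.2845, 0.2096])]
t 26.38 pos [0.47   0.2475 0.138 ] ori [180.   -0.  -99.4] open 0.0788 grip 0.0
total units [-0.06 -0.05  4.32] turn [ 0.   -0.   -0.02]  per row 5 [-0.012 -0.01   0.864]
```

Call:
play_rows --motion '[{"x": -0.05, "y": -0.03, "z": 0.86, "rx": 0, "ry": 0, "rz": 0}, {"x": 0, "y": 0, "z": 0.86, "rx": 0, "ry": 0, "rz": 0}, {"x": 0, "y": 0, "z": 0.86, "rx": 0, "ry": 0, "rz": 0}, {"x": 0, "y": 0, "z": 0.86, "rx": 0, "ry": 0, "rz": 0}, {"x": 0, "y": 0, "z": 0.86, "rx": 0, "ry": 0, "rz": 0}, {"x": 0, "y": 0, "z": 0, "rx": 0, "ry": 0, "rz": 0}]'

```text
clock: 27.12
tool_pos: [0.4702, 0.2473, 0.0291]
orientation: [179.9, -0.2, -99.4]
force: [-0.9, 0.3, 0.6]
opening: 0.0786
gripper_force: 0.0
```

Call:
play_rows --motion '[{"x": 0, "y": 0, "z": 0, "rx": 0, "ry": 0, "rz": 0}, {"x": 0, "y": 0, "z": 0, "rx": 0, "ry": 0, "rz": 0}, {"x": 0, "y": 0, "z": 0, "rx": 0, "ry": 0, "rz": 0}, {"x": 0, "y": 0, "z": 0, "rx": 0, "ry": 0, "rz": 0}, {"x": 0, "y": 0, "z": 0, "rx": 0, "ry": 0, "rz": 0}, {"x": 0, "y": 0, "z": 0, "rx": 0, "ry": 0, "rz": 0}]' --fingers -1

```text
clock: 27.88
tool_pos: [0.471, 0.2491, 0.0311]
orientation: [-180.0, 0.0, -99.3]
force: [-1.2, 0.1, 6.4]
opening: 0.0475
gripper_force: 30.0
```

```bash
python3 - <<'E'
from h import *
go(.660,.1717,.12,8)
E
```

```text
t 27.88 pos [0.471  0.2491 0.0311] ori [-180.     0.   -99.3] open 0.0475 grip 30.0
total units [ 1.83 -7.97 -3.55] turn [-0.01  0.01 -0.01]  per row 8 [ 0.228 -0.996 -0.444]
```

Call:
play_rows --motion '[{"x": 0, "y": 0, "z": -0.7, "rx": 0, "ry": 0, "rz": 0}, {"x": 0, "y": 0, "z": -0.9, "rx": 0, "ry": 0, "rz": 0}, {"x": 0, "y": 0, "z": -1, "rx": 0, "ry": 0, "rz": 0}, {"x": 0, "y": 0, "z": -0.9, "rx": 0, "ry": 0, "rz": 0}, {"x": 0.2, "y": -0.88, "z": 0, "rx": 0, "ry": 0, "rz": 0}, {"x": 0.2, "y": -0.88, "z": 0, "rx": 0, "ry": 0, "rz": 0}, {"x": 0.2, "y": -0.88, "z": 0, "rx": 0, "ry": 0, "rz": 0}, {"x": 0.2, "y": -0.88, "z": 0, "rx": 0, "ry": 0, "rz": 0}, {"x": 0.2, "y": -0.88, "z": 0, "rx": 0, "ry": 0, "rz": 0}, {"x": 0.2, "y": -0.88, "z": 0, "rx": 0, "ry": 0, "rz": 0}, {"x": 0.2, "y": -0.88, "z": 0, "rx": 0, "ry": 0, "rz": 0}, {"x": 0.2, "y": -0.88, "z": 0, "rx": 0, "ry": 0, "rz": 0}, {"x": 0.2, "y": -0.88, "z": 0, "rx": 0, "ry": 0, "rz": 0}, {"x": 0, "y": 0, "z": 0, "rx": 0, "ry": 0, "rz": 0}, {"x": 0, "y": 0, "z": 0, "rx": 0, "ry": 0, "rz": 0}]'

```text
clock: 29.75
tool_pos: [0.6586, 0.1719, 0.1175]
orientation: [179.9, -0.0, -99.4]
force: [-0.1, -0.1, -0.5]
opening: 0.0469
gripper_force: 30.0
```

```bash
python3 - <<'E'
from h import *
go(.660,.1717,.040,4)
E
```

```text
t 29.75 pos [0.6586 0.1719 0.1175] ori [179.9  -0.  -99.4] open 0.0469 grip 30.0
total units [-0.   -0.06  3.1 ] turn [ 0.01 -0.01 -0.02]  per row 4 [-0.    -0.015  0.775]
```

Call:
play_rows --motion '[{"x": 0, "y": 0, "z": 0.9, "rx": 0, "ry": 0, "rz": 0}, {"x": 0, "y": 0, "z": 0.9, "rx": 0, "ry": 0, "rz": 0}, {"x": 0, "y": 0, "z": 0.7, "rx": 0, "ry": 0, "rz": 0}, {"x": 0, "y": 0, "z": 0.35, "rx": 0, "ry": 0, "rz": 0}, {"x": 0, "y": 0, "z": 0.2, "rx": 0, "ry": 0, "rz": 0}, {"x": 0, "y": 0, "z": 0, "rx": 0, "ry": 0, "rz": 0}, {"x": 0, "y": 0, "z": 0, "rx": 0, "ry": 0, "rz": 0}]'

```text
clock: 30.62
tool_pos: [0.6592, 0.1724, 0.0426]
orientation: [-179.9, 0.0, -99.4]
force: [0.1, -0.4, -1.8]
opening: 0.0472
gripper_force: 30.0
```

Call:
play_rows --motion '[{"x": 0, "y": 0, "z": 0.08, "rx": 0, "ry": 0, "rz": 0}, {"x": 0, "y": 0, "z": 0, "rx": 0, "ry": 0, "rz": 0}, {"x": 0, "y": 0, "z": 0, "rx": 0, "ry": 0, "rz": 0}]'

```text
clock: 31.0
tool_pos: [0.6591, 0.1724, 0.0402]
orientation: [-180.0, 0.0, -99.4]
force: [0.7, 0.7, 0.2]
opening: 0.047
gripper_force: 30.0
```

Call:
play_rows --motion '[{"x": 0, "y": 0, "z": 0, "rx": 0, "ry": 0, "rz": 0}, {"x": 0, "y": 0, "z": 0, "rx": 0, "ry": 0, "rz": 0}, {"x": 0, "y": 0, "z": 0, "rx": 0, "ry": 0, "rz": 0}, {"x": 0, "y": 0, "z": -0.4, "rx": 0, "ry": 0, "rz": 0}, {"x": 0, "y": 0, "z": -0.9, "rx": 0, "ry": 0, "rz": 0}, {"x": 0, "y": 0, "z": -1, "rx": 0, "ry": 0, "rz": 0}, {"x": 0, "y": 0, "z": -1, "rx": 0, "ry": 0, "rz": 0}, {"x": 0, "y": 0, "z": -1, "rx": 0, "ry": 0, "rz": 0}, {"x": 0, "y": 0, "z": -1, "rx": 0, "ry": 0, "rz": 0}, {"x": 0, "y": 1, "z": 0, "rx": 0, "ry": 0, "rz": 0}, {"x": 0, "y": 1, "z": 0, "rx": 0, "ry": 0, "rz": 0}, {"x": 0, "y": 1, "z": 0, "rx": 0, "ry": 0, "rz": 0}, {"x": 0, "y": 1, "z": 0, "rx": 0, "ry": 0, "rz": 0}, {"x": 0, "y": 1, "z": 0, "rx": 0, "ry": 0, "rz": 0}, {"x": 0, "y": 1, "z": 0, "rx": 0, "ry": 0, "rz": 0}, {"x": 0, "y": 1, "z": 0, "rx": 0, "ry": 0, "rz": 0}, {"x": 0, "y": 0, "z": 0, "rx": 0, "ry": 0, "rz": 0}, {"x": 0, "y": 0, "z": 0, "rx": 0, "ry": 0, "rz": 0}]' --fingers 0.8

```text
clock: 33.25
tool_pos: [0.4866, 0.201, 0.1732]
orientation: [-179.9, 0.1, -99.3]
force: [0.7, 0.1, 1.0]
opening: 0.0789
gripper_force: 0.0
```

```bash
python3 - <<'E'
from h import *
from plant import cams
t=cams.snapshot("top"); s=cams.snapshot("scene"); ct,cs=cams.get_calibration("top"),cams.get_calibration("scene")
cv2.imwrite("pics/fin.png",np.hstack([cv2.resize(t[90:190,120:300],(396,300)),cv2.resize(s[130:300,200:430],(400,300))]))
cv2.imwrite("pics/t9.png",t);cv2.imwrite("pics/s9.png",s)
for c in blobs(t,roi=(120,90,300,180)): print("t",np.round(c,1))
for c in blobs(s,roi=(190,130,440,300)): print("s",np.round(c,1))
E
```

```text
t [136.6 124.2 134.5]
t [152.5 121.6 221. ]
t [161.6 129.3 120. ]
t [190.3 132.1 340.5]
t [222.6 137.3 431. ]
t [253.2 140.5 420. ]
s [250.5 224.6 201. ]
s [251.7 140.9  25.5]
s [274.5 141.5  34. ]
s [275.7 237.9  70. ]
s [285.5 220.2  92.5]
s [294.8 235.8  70.5]
s [324.4 230.4 164. ]
s [334.4 249.7  32.5]
s [361.3 135.8 757.5]
s [365.9 271.7  73. ]
s [366.3 240.5 254.5]
s [391.3 274.2 159.5]
s [423.8 142.5 623.5]
```

View pics/fin.png

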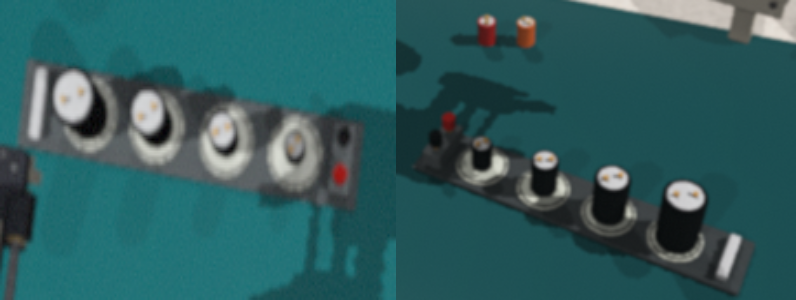

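The final picture shows all four upright on their pads, smallest at the posts. The look-alikes haven't moved and the arm is clear. I'll check the centring and the spray can in numbers.

```bash
python3 - <<'E'
from h import *
from plant import cams
ct,cs=cams.get_calibration("top"),cams.get_calibration("scene")
pads=dict(a=(.6208,-.0672),b=(.634,.0122),c=(.6477,.0932),d=(.660,.1715))
S=dict(a=(249.4,211.6,.045),b=(285.5,220.2,.055),c=(324.4,230.4,.067),d=(366.3,240.5,.079))
T=dict(a=(254.5,139,.045),b=(120+223*180/396,90+131/3,.055),c=(120+149*180/396,90+112/3,.067),d=(152.5,121.6,.079))
for k in S: print(k,[((onplane(c,q[k][:2],q[k][2])[:2]-pads[k])*1000).round(1) for c,q in((cs,S),(ct,T))],"mm")
r=lambda f:cv2.moments(cv2.inRange(cv2.cvtColor(cv2.imread(f),cv2.COLOR_BGR2HSV)[120:180,360:430],(0,150,80),(8,255,255)),True)
for f in("pics/top0.png","pics/t9.png"): M=r(f); print("can",M["m10"]/M["m00"],M["m01"]/M["m00"])
E
```

```text
a [array([4.2, 1.1]), array([-2.2, -3.3])] mm
b [array([0.9, 0.2]), array([-2.3, -2.4])] mm
c [array([ 1.3, -0.7]), array([-1.1, -3.4])] mm
d [array([0.9, 0.6]), array([-0.1,  0.5])] mm
can 40.92765957446809 28.93617021276596
can 46.88068181818182 25.875
```

The capacitors are centred within about 4 mm. The spray can's mask centroid changed, so I'll look at that.

```bash
python3 - <<'E'
from h import *
A=[cv2.resize(cv2.imread(f)[120:180,360:430],(280,240)) for f in("pics/top0.png","pics/t9.png")]
B=[cv2.resize(cv2.imread(f)[110:200,80:150],(187,240)) for f in("pics/scene0.png","pics/s9.png")]
cv2.imwrite("pics/can.png",np.vstack([np.hstack(A),np.hstack(B+[np.zeros((240,186,3),np.uint8)])]))
E
```

```text
(no output)
```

View pics/can.png

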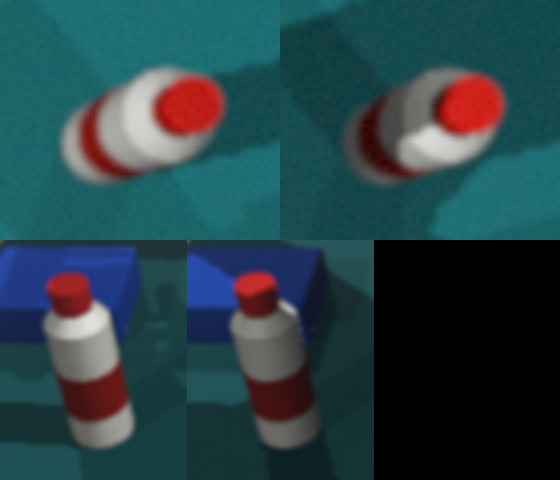

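The can stands exactly where it was; only the arm's shadow on it changed. Handing in.

```bash
python3 -c "
from plant import workorder
print(workorder.close_job())"
```

```text
the job is handed in; nothing more can be done
None
```

The job is handed in: all four capacitors stand upright on their pads, smallest next to the binding posts and largest at the far end, each within about 4 mm of centre; the spray can is where it started and the clock was at about 33 s, but the hand-in call returned no verdict.

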